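# Seat the sliding shelf board and lock it

## Task

With the fingertips, push the shelf board along the rails of its low wooden rack until you feel it drop down into its notches, then swing the wooden turn button square across behind it to lock it in. Only push: do not lift the board, and leave the bottle and the tub standing on it, and everything else on the bench, undisturbed.

Things in the scene. Friction and masses are not known exactly. Their poses are not given: they have to be found in the camera images.
- rack: Fixed low wooden rack, two 340 mm rails. Origin on the bench under its centre; +y = direction in which the board is pushed home, x across the rails. Ledges 45 to 68 mm either side of the centre line, tops 50 mm up; outer guide walls 16 mm thick, 66 mm high, 168 mm over all. Open between the ledges above 12 mm and at both ends. Turn button block outside the -x wall, 84 to 120 mm out, 69 mm high.
- home (a point): Fixed on the rack, 40 mm along +y from its origin, 50 mm above the bench: the board's origin is here when seated, give or take 3 mm of play; axes as the rack's. Each ledge has two notches, 26 mm long and 11 mm deep, 75 mm before and behind this point; only their upright walls stop the board, the rails run on beyond.
- board: Loose grey laminate board, wooden lip, 130 mm across the rails (x), 180 mm along them (y), 12 mm thick, 0.4 kg, 3 mm of play each side. Origin: centre of the panel's underside. Four corner cleats, 8 mm high, slide on the ledges (origin 58 mm above the bench). Starts 50 to 110 mm short of home; there it drops 8 mm onto the ledges and meets a firm stop. Sliding takes some 2 to 8 N.
- lip (a point): Centre of the rear (-y) face of the wooden lip along the board's rear edge, 90 mm behind the board's origin and 27 mm above it: push here. The lip is 14 mm thick, 120 mm wide, from 12 to 42 mm above the board's underside; axes as the board's.
- turn_button (a joint): Wooden bar 16 mm wide, 70 to 92 mm above the bench, on an upright pivot outside the rack's -x rail. Rad, anticlockwise from above: 0 = pointing along the rack's -y (open, clear of the board), 1.571 = along +x, square across 7 mm behind the seated board's lip (locked). Stops at -0.7 and 1.6. Starts at -0.45 to 0. Light friction (0.05 N m); stays where left.
- pivot (a point): Pivot axis of the turn button at the height of the bar's top, 92 mm above the bench: 100 mm to -x and 65 mm to -y of the rack's origin. Fixed to the rack.
- bar_end (a point): Free end of the turn button, on its centre line at the height of its top, 110 mm from the pivot.
- soap: Soap bottle, 52 mm diameter, 105 mm high, loose on the board's front half; origin at the centre of its underside. Rides along; not to be touched.
- tub: White tub, 48 mm diameter, 60 mm high, loose on the board's front half; origin at the centre of its underside. Rides along; not to be touched.
- roll_a: Paper roll standing beyond the rack's +y end, 104 mm diameter, 100 mm high; origin at the centre of its underside. Leave alone.
- roll_b: Paper roll like the other, standing beside the rack's +x rail. Leave alone.
- towel: Tall paper roll, 110 mm diameter, 220 mm high, standing on the right part of the bench; origin at the centre of its underside. Leave alone.
- spray: White bottle, 60 mm diameter, 170 mm high, standing beside the front half of the rack's -x rail; origin at the centre of its underside. Leave alone.
- tube: Cardboard tube end, 44 mm diameter, 90 mm high, standing on the right part of the bench; origin at the centre of its underside. Leave alone.
Not all that is in view belongs to the job. Of the things that look like the board, the largest one is meant.

How it is judged:
By the outcome, as a careful person would: the job done as asked, in the order asked, and still so for the second after the job is handed in, with the robot touching nothing.
It also fails if it takes over 54 s, if anything falls off the work surface, if the arm or the gripper's body presses on something with over 40 N, if the wrist force passes 120 N, or if a joint passes its speed limit or range.

## Robot

A 6-joint arm with a two-finger parallel gripper is mounted at the origin on the work surface. World frame = base frame: x ahead of the robot, y to its left, z up, the work surface at z = 0. Lengths are in mm, angles in rad, forces in N, time in s.
With the tool pointing down it reaches from about 400 to 925 mm from the base axis. Payload 12.5 kg.
Tool frame: the origin (TCP) lies where the fingers leave the gripper's body, on its centre line; the fingertips stand 78 mm ahead of it and the grasp point (between the pads) lies 59 mm ahead of it (env.nose_length is the distance from the TCP to the fingertips, in mm); z points along the fingers, y is the line along which they close (so a half turn about z gives the same grasp; the last joint's range is limited). The gripper opens to 95 mm and grips with 3 to 60 N. Pads are 20 mm wide; open, the fingers measure 119 mm over their backs; the gripper's body (75 mm by 180 mm) begins 59 mm behind the grasp point.
Start: joints at [1.049, 0.491, 1.559, -0, 1.092, -0.106], TCP at [252.433, 571.765, 292.261] pointing down, gripper open.
Joint ranges: [-3.1, 3.1], [-0.84, 2.19], [0.05, 2.79], [-1.13, 4.28], [0.06, 2.93], [-2.69, 2.69]. Speed limits (rad/s): [2.22, 2.22, 2.79, 3.14, 3.14, 3.14].

## Interface

Orientations are given as [roll, pitch, yaw] about the fixed x, y, z axes, in that order (R = Rz(yaw) Ry(pitch) Rx(roll)).
In Python, from cell import env gives the robot as it stands. The module is installed in compiled form; this text tells all that it offers.
- The arm moves only by the tool send_rows, never from a script. Its argument "series" is text: rows parted by semicolons, each of 6 numbers parted by spaces: the shift along the tool's x, y, z as a fraction of full scale, then the turn, a rotation vector about the tool's x, y, z as a fraction of full scale. A call has 1 to 5 rows; each row shifts and turns the commanded pose from where the row before left it, along the tool's axes as they then stand; what a row does not reach is not made up. Full scale, the value 1, is 60 mm for a shift and 10 degrees for a turn. A row lasts 1/8 s, in which the tool goes at most 62.5 mm and 10.7 degrees, less where a joint would pass 70% of its speed; a pose out of reach is approached as far as the arm can. A call with a number of a shift or a turn outside -1 to 1 is refused whole. A call with a gripper value outside its range is refused whole. "fingers" is the opening, from 0 (shut) to 1 (fully open), set as the call begins (left out, the last holds). The fingers move at their own pace and stop on an object; the grip force is fixed at half the most. Time passes only in rows, so rows that do not move let the fingers close. It gives the time, the measured TCP pose, the force, the opening and the grip force at its end, in the units of the state.
- env.state(): the state, without advancing time (a new reading comes with each control period).
- env.read_camera(name): name is "side" or "top" or "wrist"; returns a dict with "color" (384x512x3 uint8, red, green, blue), "z_map" (384x512 float32, mm along the optical axis (not along the pixel's ray), 0 where there is no reading), "fovy" (degrees; the focal length in pixels is half the picture's height over the tangent of half this angle, whatever the lens; pixels are square), "cx", "cy" (the principal point, pixels), "R" (3x3) and "t" (3): a world point X has camera coordinates R X + t. Camera axes: x right, y down, z forward; pixel columns grow to the right and rows downward; lengths in mm; the calibration is good to about 2 mm. A picture is of the moment at which its call begins.
- env.job_done(): hands the job in; it is judged then, once.
The state is a dict: "t": time; "joints": joint angles; "qvel": joint speeds; "tau": joint torques, N m; "eef_pos": TCP position; "tcp_rot": TCP orientation; "ft_force": force on the tool from outside, world axes, zero at the start; "moment": the same for the moment, N m; "opening": opening from 0.0 (shut) to 1.0 (fully open); "grip_force": force on a finger pad.
Only numpy, scipy, OpenCV 4.12 (cv2) and the standard library are available. Lean on these libraries where they do the work, as an engineer would, in place of code of your own. Each camera call takes 0.05 s, during which the arm holds its last target. There are 200 camera calls.

## Working session

There is one attempt and no reset: what is moved stays moved. The work goes in short steps, Python scripts to look and compute and a tool call to move; the robot and the scene stay as the last step left them, time stands still between calls to the robot, and variables do not carry over. Pictures are saved under pics/ and viewed, at most 10 in all, crops included, and the job is handed in when it is done.

Besides the shell and the picture viewer there is one more tool, called after "Request:" by a JSON object that holds its "op" and its "data", one argument or row to a line. send_rows: Moves the arm, as the interface text tells. Shift numbers are shares of 60 mm and turn numbers shares of 10 degrees, none past 1 either way. Its arguments: {"type":"object","properties":{"series":{"type":"string"},"fingers":{"type":"number"}},"required":["series"]}

```bash
mkdir -p pics; cat > h.py <<'E'
import numpy as np, cv2
from cell import env
def cam(n,f=None):
    c=env.read_camera(n)
    if f: cv2.imwrite(f,c["color"][:,:,::-1])
    return c
def pts(c):
    z=c["z_map"].astype(float);h,w=z.shape
    fl=h/2/np.tan(np.radians(c["fovy"])/2)
    u,v=np.meshgrid(np.arange(w),np.arange(h))
    P=np.stack([(u-c["cx"])/fl*z,(v-c["cy"])/fl*z,z],-1)
    X=(P-np.array(c["t"]))@np.array(c["R"])
    X[z<=0]=np.nan
    return X
def proj(c,X):
    fl=384/2/np.tan(np.radians(c["fovy"])/2)
    p=np.atleast_2d(X)@np.array(c["R"]).T+np.array(c["t"])
    return np.c_[p[:,0]/p[:,2]*fl+c["cx"],p[:,1]/p[:,2]*fl+c["cy"]]
E
python3 - <<'E'
from h import *
a=cam("top");b=cam("side")
cv2.imwrite("pics/a.png",np.vstack([a["color"],b["color"]])[:,:,::-1][:, :])
im=np.hstack([a["color"],b["color"]])[:,:,::-1]
cv2.imwrite("pics/top.png",a["color"][:,:,::-1]);cv2.imwrite("pics/side.png",b["color"][:,:,::-1])
import pickle;pickle.dump((a,b),open("ab.pkl","wb"))
X=pts(a);print(np.round(X[::48,::64]).tolist()); print(env.state())
E
```

```text
[[[1580.0, 1221.0, -749.0], [1400.0, 758.0, -436.0], [1401.0, 490.0, -451.0], [1403.0, 221.0, -470.0], [1402.0, -53.0, -482.0], [1532.0, -363.0, -744.0], [1521.0, -673.0, -741.0], [1510.0, -978.0, -736.0]], [[1328.0, 1206.0, -740.0], [1324.0, 894.0, -750.0], [914.0, 292.0, 197.0], [918.0, 121.0, 177.0], [1300.0, -47.0, -750.0], [1292.0, -357.0, -750.0], [924.0, -417.0, 130.0], [1273.0, -967.0, -744.0]], [[1089.0, 1200.0, -746.0], [843.0, 547.0, 12.0], [836.0, 345.0, 18.0], [837.0, 149.0, 1.0], [833.0, -51.0, -1.0], [827.0, -249.0, 4.0], [811.0, -436.0, 39.0], [818.0, -642.0, 1.0]], [[668.0, 664.0, 146.0], [695.0, 551.0, -5.0], [690.0, 350.0, -4.0], [677.0, 143.0, 40.0], [667.0, -49.0, 74.0], [677.0, -245.0, -1.0], [643.0, -397.0, 157.0], [646.0, -583.0, 123.0]], [[533.0, 655.0, 152.0], [544.0, 545.0, 0.0], [540.0, 345.0, 7.0], [537.0, 150.0, -1.0], [527.0, -46.0, 69.0], [528.0, -238.0, 17.0], [525.0, -433.0, -0.0], [522.0, -626.0, -2.0]], [[400.0, 739.0, -0.0], [397.0, 542.0, -1.0], [394.0, 346.0, -1.0], [391.0, 151.0, -2.0], [388.0, -44.0, 42.0], [384.0, -236.0, -3.0], [381.0, -427.
[... 355 characters left out ...]
14.0, 0.0], [99.0, -600.0, 2.0]]]
{'t': 0.1, 'joints': array([ 1.04941187e+00,  4.91499320e-01,  1.55940572e+00, -1.61394611e-05,
        1.09169712e+00, -1.05609852e-01]), 'qvel': array([ 0.00036363, -0.00149505,  0.00049741, -0.00157461,  0.00091014,
        0.00097223]), 'tau': array([ 2.80588465e-03, -6.13627195e+01, -2.58608115e+01,  6.94302586e-02,
        4.69900563e-02, -9.94635593e-05]), 'eef_pos': array([252.35146508, 571.63148938, 291.71419266]), 'tcp_rot': array([-3.14058726e+00, -9.21810029e-05,  2.72582545e+00]), 'ft_force': array([-0.58999791,  0.3040186 , -0.9087365 ]), 'moment': array([-0.04130129, -0.00429096, -0.03347927]), 'grip_force': 0.0, 'opening': 1.0009192759092618}
```

View pics/top.png

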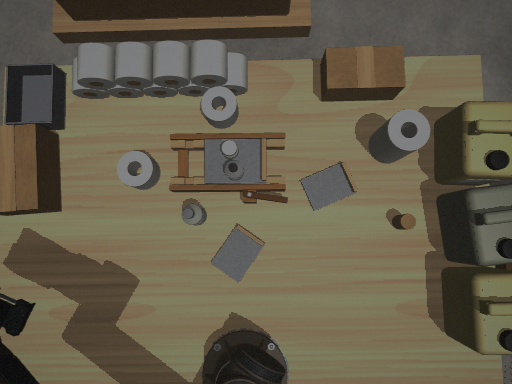

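View pics/side.png

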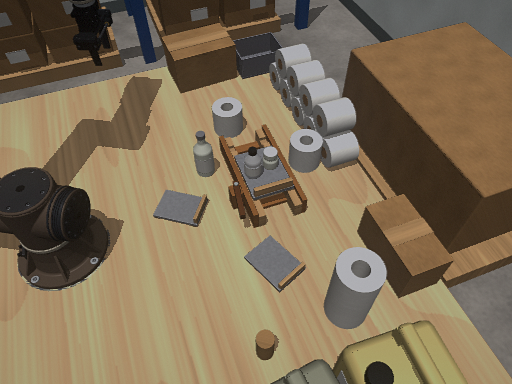

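The top view shows the rack at about (228,162). The board lies in it at (232,160), with its lip at (263,160) on the right. The turn button runs (248,195)→(287,200), the spray bottle is at (193,214), and rolls stand at (135,168) and (219,104).

Candidates for the board are the grey panel in the rack (232,160) and two loose boards at (328,186) and (238,252). I'll measure their sizes and check a crop.

```bash
python3 - <<'E'
from h import *
import pickle;a,b=pickle.load(open("ab.pkl","rb"))
crop=a["color"][115:215,160:300,::-1];cv2.imwrite("pics/crop.png",cv2.resize(crop,None,fx=5.5,fy=5.5,interpolation=cv2.INTER_CUBIC))
def ray(c,u,v,z):
    fl=192/np.tan(np.radians(c["fovy"])/2);R=np.array(c["R"]);o=-R.T@np.array(c["t"]);d=R.T@np.array([(u-c["cx"])/fl,(v-c["cy"])/fl,1]);return np.round(o+d*(z-o[2])/d[2],1)
hsv=cv2.cvtColor(a["color"],cv2.COLOR_RGB2HSV)
m=((hsv[...,1]<50)&(hsv[...,2]>60)&(hsv[...,2]<150)).astype(np.uint8)
n,l,s,ce=cv2.connectedComponentsWithStats(cv2.morphologyEx(m,cv2.MORPH_OPEN,np.ones((3,3))))
for i in range(1,n):
    if s[i,4]>300 and 150<ce[i][0]<380 and ce[i][1]<300:
        r=cv2.minAreaRect(np.argwhere(l==i)[:,::-1].astype(np.float32));print(s[i],r)
for n,u,v,z in [("w+ L",171,136,66),("w+ R",285,136,66),("w- L",171,187,66),("w- R",285,187,66),("lip",267,160,100),("piv",248,195,92),("end",287,200,92)]:print(n,ray(a,u,v,z))
E
```

```text
[    0     0   512   129 27041] ((255.5, 64.0), (128.0, 511.0), 90.0)
[ 205  139   57   44 2341] ((233.0, 160.49998474121094), (55.99999237060547, 42.99999237060547), 0.0)
[ 301  164   52   47 1449] ((326.167236328125, 186.7393341064453), (34.0123405456543, 43.11665344238281), 66.37062072753906)
[182 204  25  21 393] ((194.0, 214.0), (20.0, 24.0), 90.0)
[ 211  229   52   53 1491] ((236.67453002929688, 254.32215881347656), (34.40774154663086, 44.32044982910156), 34.99202346801758)
w+ L [697.5 201.5  66. ]
w+ R [ 690.2 -134.3   66. ]
w- L [546.3 201.3  66. ]
w- R [ 539.9 -130.8   66. ]
lip [614.7 -79.8 100. ]
piv [516.5 -23.8  92. ]
end [ 500.2 -134.2   92. ]
```

View pics/crop.png

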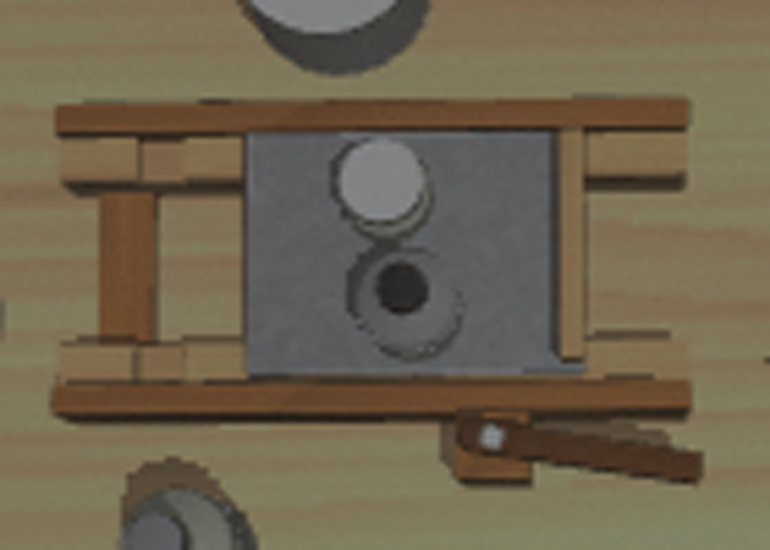

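The crop confirms it: the panel in the rack is the largest grey board (56×43 px, against 34×43 for the others). Its lip is on the right (crop x≈570), so the push goes left, along world +y. The bar is open and points right, slightly outward.

Next I move above the lip's rear.

Request:
{"op": "send_rows", "data": {
  "series": "-0.73 -0.59 0 0 0 0;-0.73 -0.59 0 0 0 0;-0.73 -0.59 0 0 0 0;-0.73 -0.59 0 0 0 0;-0.73 -0.59 0 0 0 0",
  "fingers": 0
}}

```text
t: 0.72
eef_pos: [381.8, 319.7, 292.2]
tcp_rot: [-3.142, -0.0, 2.726]
ft_force: [1.0, 0.3, -0.9]
opening: 0.533
grip_force: 0.0
```

Request:
{"op": "send_rows", "data": {
  "series": "-0.73 -0.59 0 0 0 0;-0.73 -0.59 0 0 0 0;-0.73 -0.59 0 0 0 0;-0.73 -0.59 0 0 0 0;-0.73 -0.59 0 0 0 0"
}}

```text
t: 1.35
eef_pos: [510.7, 69.2, 292.1]
tcp_rot: [3.142, -0.0, 2.726]
ft_force: [0.1, 0.4, 0.1]
opening: 0.023
grip_force: 0.0
```

Request:
{"op": "send_rows", "data": {
  "series": "-0.73 -0.59 0 0 0 0;-0.73 -0.59 0 0 0 0;-0.73 -0.59 0 0 0 0;-0.73 -0.59 0 0 0 0;0 0 0 0 0 0.7"
}}

```text
t: 1.98
eef_pos: [614.1, -132.7, 291.2]
tcp_rot: [-3.141, -0.0, 2.598]
ft_force: [-0.9, 0.9, -0.2]
opening: 0.006
grip_force: 0.0
```

Request:
{"op": "send_rows", "data": {
  "series": "0 0 0 0 0 1;0 0 0 0 0 1;0 0 0 0 0 1;0 0 0 0 0 1;0 0 0 0 0 1"
}}

```text
t: 2.6
eef_pos: [613.1, -129.3, 291.9]
tcp_rot: [-3.141, -0.0, 1.725]
ft_force: [-0.8, -0.3, -0.1]
opening: 0.004
grip_force: 0.0
```

Request:
{"op": "send_rows", "data": {
  "series": "0 0 0 0 0 0.95;0 0 0 0 0 0;0 0 0 0 0 0"
}}

```text
t: 2.98
eef_pos: [613.2, -129.3, 292.0]
tcp_rot: [-3.141, -0.0, 1.569]
ft_force: [0.3, 0.9, 0.3]
opening: 0.001
grip_force: 0.0
```

```bash
python3 - <<'E'
from h import *
w=cam("wrist","pics/w1.png");import pickle;pickle.dump(w,open("w1.pkl","wb"))
print(w["fovy"],-np.array(w["R"]).T@w["t"],np.round(w["R"],2).tolist())
E
```

```text
67.63093385414959 [612.11354098 -49.70093706 383.15318656] [[1.0, -0.0, -0.0], [-0.0, -0.96, 0.28], [-0.0, -0.28, -0.96]]
```

View pics/w1.png

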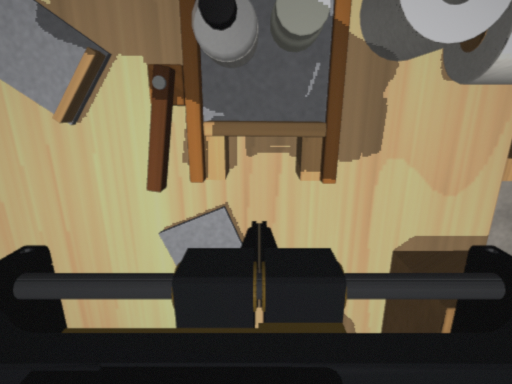

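```bash
python3 - <<'E'
from h import *
import pickle;w=pickle.load(open("w1.pkl","rb"));X=pts(w)
def ray(c,u,v,z):
    fl=192/np.tan(np.radians(c["fovy"])/2);R=np.array(c["R"]);o=-R.T@np.array(c["t"]);d=R.T@np.array([(u-c["cx"])/fl,(v-c["cy"])/fl,1]);return np.round(o+d*(z-o[2])/d[2],1)
Z=X[...,2]
for v in (20,50,80,110,120,128,135,145,160,175,185,195):
    print(v,np.round(Z[v,145:345:5]).astype(int).tolist())
hsv=cv2.cvtColor(w["color"],cv2.COLOR_RGB2HSV)
for v in (30,100,150,170): 
    print(v,[tuple(hsv[v,x]) and f"{x}:{hsv[v,x,0]}/{hsv[v,x,1]}/{hsv[v,x,2]}" for x in list(range(178,212,2))])
    print(v,[f"{x}:{hsv[v,x,0]}/{hsv[v,x,1]}/{hsv[v,x,2]}" for x in list(range(318,356,2))])
for n,u,v,z in [("piv",159,82,92),("end",155,190,92),("lipTL",205,136,100),("lipTR",326,136,100),("wallL",197,182,66),("wallR",330,183,66)]:print(n,ray(w,u,v,z))
E
```

```text
20 [-2, -2, -2, 1, -1, -1, -2, 65, 65, 65, 142, 150, 169, 173, 173, 174, 173, 170, 153, 149, 146, 141, 135, 70, 69, 87, 106, 129, 130, -9223372036854775808, 128, 128, 129, 129, 129, 129, 129, 67, 64, 65]
50 [-1, -1, -1, -1, -2, -1, -1, -2, 65, 68, -9223372036854775808, 68, 133, 137, 139, 139, 139, 139, 137, 136, 130, 117, 82, 69, 70, 68, 69, 68, 74, 81, 84, 78, 70, 69, 69, 68, 68, 59, 65, 64]
80 [-3, 67, 94, 95, 90, 84, 68, 68, 63, 64, 65, 53, 69, 68, 68, 69, 69, 69, 69, 68, 69, 68, 68, 67, 69, 68, 69, 68, 69, 69, 68, 69, 69, 69, 69, 69, 68, 65, 64, 63]
110 [-2, 0, 92, 90, 91, 78, -2, -2, -1, 66, 65, 63, 68, 68, 68, 68, 69, 69, 69, 68, 68, 68, 68, 70, 69, 68, 68, 69, 69, 69, 69, 69, 68, 69, 69, 69, 68, 66, 65, 65]
120 [-2, 89, 91, 91, 89, 75, -1, -1, -2, 65, 64, 63, 69, 68, 69, 68, 68, 67, 68, 69, 70, 68, 68, 70, 69, 68, 70, -9223372036854775808, 70, 69, 68, 68, 68, 69, 67, 68, 58, 64, 63, 66]
128 [-2, 90, 91, 92, 89, 72, -3, 0, -1, 66, 65, 64, 99, 98, 99, 98, 99, 98, 99, 98, 98, 98, 98, 98, 98, 99, 98, 100, 99, 99, 99, 98, 99, 99, 98, 98, 98, 64, 64, 0]
135 [-1, 91, 91, 90, 87, -2, 
[... 3012 characters left out ...]
/158', '196:14/172/160', '198:15/172/159', '200:14/170/156', '202:15/170/120', '204:14/143/57', '206:16/123/102', '208:17/125/172', '210:18/116/194']
170 ['318:17/122/121', '320:17/128/80', '322:16/157/47', '324:15/167/81', '326:14/163/91', '328:14/165/93', '330:15/167/93', '332:14/167/93', '334:15/168/91', '336:17/124/113', '338:22/91/190', '340:22/89/192', '342:23/88/192', '344:21/92/192', '346:20/92/192', '348:21/94/192', '350:22/89/191', '352:23/87/191', '354:22/89/191']
piv [517.3 -24.6  92. ]
end [ 502.4 -131.2   92. ]
lipTL [559.7 -74.5 100. ]
lipTR [677.4 -74.8 100. ]
wallL [ 541.5 -129.1   66. ]
wallR [ 693.1 -130.6   66. ]<stdin>:7: RuntimeWarning: invalid value encountered in cast
```

The wrist view shows the lip's top rear edge at (205..326,136), the wall ends at (197,182) and (330,183), the pivot at (159,82) and the bar end at (155,190). That gives:

| Item | World position (mm) |
|---|---|
| Lip rear face | y ≈ -75 |
| Lip centre | x ≈ 618 |
| Home lip | y ≈ -10 |
| Rack yaw | ≈ 0 |

I now descend behind the lip and push about 65 mm.

Request:
{"op": "send_rows", "data": {
  "series": "0 0.08 0.77 0 0 0;0 0 0.77 0 0 0;0 0 0.77 0 0 0;0 0 0 0 0 0;0 0 0 0 0 0"
}}

```text
t: 3.65
eef_pos: [618.7, -129.5, 155.2]
tcp_rot: [3.14, 0.0, 1.566]
ft_force: [0.2, 0.2, 0.4]
opening: 0.004
grip_force: 0.0
```

Request:
{"op": "send_rows", "data": {
  "series": "0.2 0 0 0 0 0;0.2 0 0 0 0 0;0.2 0 0 0 0 0;0.1 0 0 0 0 0;0.1 0 0 0 0 0"
}}

```text
t: 4.28
eef_pos: [618.5, -81.3, 154.0]
tcp_rot: [3.141, 0.001, 1.566]
ft_force: [-1.0, -6.0, 2.5]
opening: 0.002
grip_force: 2.5
```

Request:
{"op": "send_rows", "data": {
  "series": "0.07 0 0 0 0 0;0.07 0 0 0 0 0;0.07 0 0 0 0 0;0.07 0 0 0 0 0;0.07 0 0 0 0 0"
}}

```text
t: 4.9
eef_pos: [618.7, -60.8, 153.9]
tcp_rot: [3.141, 0.001, 1.565]
ft_force: [0.2, -5.2, 4.5]
opening: 0.008
grip_force: 2.8
```

Request:
{"op": "send_rows", "data": {
  "series": "0.07 0 0 0 0 0;0.07 0 0 0 0 0;0.07 0 0 0 0 0;0.07 0 0 0 0 0;0.07 0 0 0 0 0"
}}

```text
t: 5.52
eef_pos: [618.8, -39.8, 154.0]
tcp_rot: [3.141, 0.001, 1.565]
ft_force: [-0.3, -6.1, 3.6]
opening: 0.007
grip_force: 2.8
```

Request:
{"op": "send_rows", "data": {
  "series": "0.05 0 0 0 0 0;0.05 0 0 0 0 0;0.05 0 0 0 0 0;0.05 0 0 0 0 0;0.05 0 0 0 0 0"
}}

```text
t: 6.15
eef_pos: [618.7, -24.5, 153.6]
tcp_rot: [3.141, -0.0, 1.565]
ft_force: [0.6, -2.4, 0.9]
opening: 0.007
grip_force: 1.5
```

Request:
{"op": "send_rows", "data": {
  "series": "0.03 0 0 0 0 0;0.03 0 0 0 0 0"
}}

```text
t: 6.4
eef_pos: [618.6, -20.8, 153.6]
tcp_rot: [3.142, 0.0, 1.565]
ft_force: [-0.3, -4.3, 1.0]
opening: 0.002
grip_force: 2.3
```

Request:
{"op": "send_rows", "data": {
  "series": "0.03 0 0 0 0 0;0.03 0 0 0 0 0"
}}

```text
t: 6.65
eef_pos: [618.6, -19.4, 153.7]
tcp_rot: [-3.142, 0.004, 1.566]
ft_force: [-2.8, -30.3, 2.1]
opening: 0.004
grip_force: 14.8
```

The force jumped to 30 N, so that is the firm stop. I back off, rise and check the drop.

Request:
{"op": "send_rows", "data": {
  "series": "-0.2 0 0 0 0 0;-0.8 0 0 0 0 0;-0.8 0 0 0 0 0;0 0 -0.9 0 0 0;0 0 -0.9 0 0 0"
}}

```text
t: 7.28
eef_pos: [617.7, -125.5, 262.1]
tcp_rot: [-3.14, -0.002, 1.564]
ft_force: [-0.1, -0.0, 0.0]
opening: 0.004
grip_force: 0.0
```

Request:
{"op": "send_rows", "data": {
  "series": "0 0 -0.5 0 0 0;0 0 0 0 0 0;0 0 0 0 0 0"
}}

```text
t: 7.65
eef_pos: [617.7, -124.8, 290.5]
tcp_rot: [-3.14, -0.001, 1.565]
ft_force: [-0.7, -0.4, -0.6]
opening: 0.006
grip_force: 0.0
```

```bash
python3 - <<'E'
from h import *
w=cam("wrist","pics/w2.png");X=pts(w);Z=X[...,2]
# board surface z near / lip z
m=(np.abs(X[...,0]-618)<50)
for y in range(-50,40,4):
    s=m&(np.abs(X[...,1]-y)<2); 
    if s.sum(): print(y,s.sum(),np.round(np.nanpercentile(Z[s],[10,50,90]),1))
L=X[(X[...,1]<-1)&(X[...,1]>-30)&(Z>84)&m];print("lip y",np.percentile(L[:,1],[1,99]))
for x in (570,665):
    s=(np.abs(X[...,0]-x)<6)&(X[...,1]>8)&(X[...,1]<30);print(x,np.nanmedian(Z[s]))
B=X[(X[...,0]<535)&(X[...,0]>430)&(X[...,1]<0)&(Z>80)&(Z<100)];print("bar",B.min(0),B.max(0),len(B))
f=cv2.fitLine(B[:,:2].astype(np.float32),2,0,.01,.01).ravel();print(f)
E
```

```text
-50 330 [ 9.8 10.9 47.5]
-46 280 [-2.1  0.5 46.4]
-42 285 [-2.2 -1.  48. ]
-38 330 [-2.2 -1.  47.6]
-34 309 [-2.3 -1.1 48.2]
-30 287 [-2.2 -0.9 48.1]
-26 326 [-2.1 -0.9 47.7]
-22 309 [-2.2 -1.1 47.1]
-18 291 [-2.2 -1.  47.8]
-14 352 [-2.2 -1.  47.6]
-10 815 [-1.6 65.1 88.2]
-6 808 [-1.8 89.9 91.2]
-2 602 [-1.1 90.5 91.5]
2 488 [89.8 90.7 91.6]
6 174 [88.9 89.9 91. ]
10 153 [60.  60.8 61.7]
14 432 [59.8 60.6 61.6]
18 419 [59.6 60.7 61.7]
22 434 [59.5 60.7 61.7]
26 441 [59.6 60.5 61.7]
30 448 [59.6 60.7 61.9]
34 447 [59.7 60.6 61.6]
38 457 [59.6 60.7 61.6]
lip y [-8.76853589 -1.05979196]
570 60.5921318687399
665 60.645736082345195
bar [ 492.30916109 -134.09370068   80.03532   ] [527.64718719  -8.68134729  96.22337688] 2348
[ 1.6795048e-01  9.8579544e-01  5.1183804e+02 -6.7667625e+01]
```

View pics/w2.png

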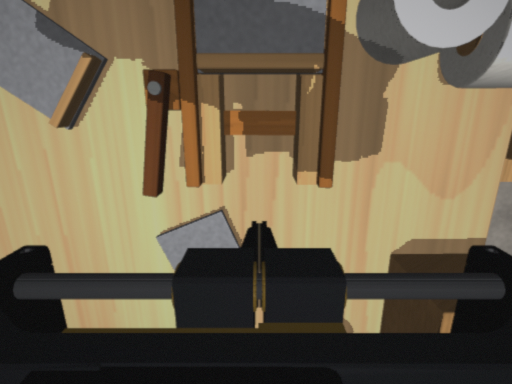

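The view confirms the board dropped: its top went from 68.5 to 60.6 and its lip from 98.5 to 90.7, level on both sides, with the rear face at y≈-9. The bar is still open, from (154,88) to (152,193). Next I work out waypoints for the swing.

```bash
python3 - <<'E'
import numpy as np
p=np.array([517.3,-24.6]);r=82
prev=None
def c(t,e=0):
    d=np.array([np.sin(t),-np.cos(t)]);n=-np.array([np.cos(t),np.sin(t)])
    return p+r*d+(8+12*abs(np.cos(t))+10*abs(np.sin(t))+e)*n
for t,e in [(-.17,15)]+[(t,0) for t in np.linspace(-.17,1.555,12)]:
    q=c(t,e);print(round(t,2),q.round(1),None if prev is None else ((q-prev)[::-1]/60).round(3));prev=q
E
```

```text
-0.17 [467.4 -99.2] None
-0.17 [ 482.2 -101.8] [-0.042  0.246]
-0.01 [ 496.1 -106.3] [-0.076  0.231]
0.14 [ 507.9 -108.8] [-0.041  0.198]
0.3 [ 520.2 -109.6] [-0.013  0.203]
0.46 [ 532.7 -108.4] [0.019 0.209]
0.61 [ 545.3 -105.2] [0.054 0.21 ]
0.77 [557.5 -99.8] [0.089 0.204]
0.93 [569.  -92.3] [0.125 0.191]
1.08 [579.3 -82.8] [0.159 0.172]
1.24 [588.  -71.3] [0.191 0.145]
1.4 [594.7 -58.3] [0.217 0.111]
1.56 [599.  -44.1] [0.237 0.072]
```

Request:
{"op": "send_rows", "data": {
  "series": "0.15 -0.83 0 0 0 0;0.15 -0.83 0 0 0 0;0.15 -0.83 0 0 0 0;0 0 0 0 0 0;0 0 0 0 0 0"
}}

```text
t: 8.32
eef_pos: [469.3, -97.4, 291.2]
tcp_rot: [-3.141, -0.0, 1.565]
ft_force: [1.2, 0.0, 0.7]
opening: 0.006
grip_force: 0.0
```

Request:
{"op": "send_rows", "data": {
  "series": "-0.03 0 0.75 0 0 0;0 0 0.75 0 0 0;0 0 0.76 0 0 0;0 0 0 0 0 0;0 0 0 0 0 0"
}}

```text
t: 8.95
eef_pos: [469.7, -99.3, 156.8]
tcp_rot: [3.141, 0.0, 1.565]
ft_force: [0.4, 0.1, 0.6]
opening: 0.004
grip_force: 0.0
```

Request:
{"op": "send_rows", "data": {
  "series": "-0.04 0.22 0 0 0 0;-0.08 0.23 0 0 0 0;-0.04 0.2 0 0 0 0;-0.01 0.2 0 0 0 0;0.02 0.21 0 0 0 0"
}}

```text
t: 9.57
eef_pos: [533.1, -108.4, 156.0]
tcp_rot: [-3.141, -0.0, 1.565]
ft_force: [-0.9, 0.5, -0.2]
opening: 0.004
grip_force: 0.4
```

Request:
{"op": "send_rows", "data": {
  "series": "0.05 0.21 0 0 0 0;0.09 0.2 0 0 0 0;0.12 0.19 0 0 0 0;0 0 0 0 0 0;0 0 0 0 0 0"
}}

```text
t: 10.2
eef_pos: [568.3, -92.9, 156.0]
tcp_rot: [-3.142, -0.0, 1.566]
ft_force: [-0.7, 0.2, 0.9]
opening: 0.006
grip_force: 0.0
```

Request:
{"op": "send_rows", "data": {
  "series": "0.16 0.17 0 0 0 0;0.19 0.15 0 0 0 0;0.22 0.11 0 0 0 0;0.12 0.04 0 0 0 0;0.08 0.03 0 0 0 0"
}}

```text
t: 10.82
eef_pos: [598.7, -46.3, 156.0]
tcp_rot: [-3.141, -0.0, 1.566]
ft_force: [-0.6, -0.0, -0.3]
opening: 0.006
grip_force: 0.3
```

```bash
cat > bar.py <<'E'
from h import *
import sys
print(env.state()["eef_pos"],env.state()["ft_force"])
for n in sys.argv[1:]:
    w=cam(n,f"pics/{n}_e{int(env.state()['t']*100)}.png");X=pts(w);Z=X[...,2]
    m=(Z>82)&(Z<100)&(X[...,0]>500)&(X[...,0]<640)&(X[...,1]>-60)&(X[...,1]<-11)
    B=X[m];print(n,len(B),B.min(0),B.max(0))
    if len(B)>30:
        for x0 in range(510,640,15):
            s=B[np.abs(B[:,0]-x0)<7]
            if len(s)>5: print(x0,np.percentile(s[:,1],[3,97]).round(1),np.median(s[:,2]).round(1))
E
python3 bar.py wrist
```

```text
[598.73381072 -46.28984138 155.9617225 ] [-0.57874192 -0.01871536 -0.27261983]
wrist 6393 [501.21146788 -36.80092933  82.00635872] [627.24670839 -16.16381635  99.94828022]
510 [-30.8 -16.6] 90.7
525 [-31.7 -16.9] 90.7
540 [-32.2 -17.2] 90.4
555 [-32.2 -17.6] 90.4
570 [-32.9 -17.8] 90.4
585 [-34.5 -18.2] 90.5
600 [-36.2 -18.5] 90.6
615 [-34.  -18.8] 90.5
630 [-34.  -19.1] 90.3
```

```bash
python3 - <<'E'
from h import *
import pickle
for nm,c in [("w",pickle.load(open("w1.pkl","rb"))),("top",pickle.load(open("ab.pkl","rb"))[0])]:
    X=pts(c);Z=X[...,2]
    for x0 in (541,693):
        b=[]
        for y in range(-120,0 if nm=="w" else 190,10):
            s=X[(abs(Z-65)<4)&(abs(X[...,0]-x0-2)<16)&(abs(X[...,1]-y)<5)]
            if x0==693: s=s[s[:,2]<67]
            if len(s)>5: b.append((y,np.median(s[:,0])))
        b=np.array(b);print(nm,x0,np.polyfit(b[:,0],b[:,1],1),len(b))
c=cam("wrist");X=pts(c)
b=[]
for x in range(565,672,8):
    s=X[(abs(X[...,0]-x)<4)&(X[...,1]>-12)&(X[...,1]<20)&(X[...,2]>86)&(X[...,2]<95)]
    b.append((x,np.percentile(s[:,1],50)))
b=np.array(b);print("lip",np.polyfit(b[:,0],b[:,1],1),b[:,1].round(1))
E
```

```text
w 541 [-3.94436352e-03  5.40842515e+02] 12
w 693 [1.03792878e-02 6.92761692e+02] 12
top 541 [1.49645671e-02 5.43591116e+02] 31
top 693 [9.89627832e-03 6.94155001e+02] 31
lip [-0.00520078  2.56218488] [-0.4 -0.4 -0.5 -0.6 -0.3 -0.6 -0.5 -0.8 -0.7 -0.8 -0.9 -0.9 -0.7 -0.9]
```

The rack yaw is about -0.01 and the bar sits about 0.01 rad short of square. I nudge it 1 mm, then withdraw.

Request:
{"op": "send_rows", "data": {
  "series": "0.017 0 0 0 0 0;0 0 0 0 0 0;0 0 0 0 0 0"
}}

```text
t: 11.3
eef_pos: [598.6, -46.2, 156.0]
tcp_rot: [3.142, -0.0, 1.565]
ft_force: [0.2, 0.5, 1.1]
opening: 0.004
grip_force: 0.0
```

Request:
{"op": "send_rows", "data": {
  "series": "-0.3 0 0 0 0 0;-0.8 0 0 0 0 0;0 0 -0.9 0 0 0;0 0 -0.9 0 0 0;0 0 -0.6 0 0 0"
}}

```text
t: 11.92
eef_pos: [598.2, -113.5, 302.6]
tcp_rot: [3.139, 0.001, 1.564]
ft_force: [0.4, -0.4, -0.9]
opening: 0.004
grip_force: 0.0
```

Request:
{"op": "send_rows", "data": {
  "series": "0 0 0 0 0 0;0 0 0 0 0 0"
}}

```text
t: 12.18
eef_pos: [597.9, -112.7, 299.3]
tcp_rot: [-3.141, -0.0, 1.565]
ft_force: [-0.6, -0.0, -0.6]
opening: 0.008
grip_force: 0.0
```

```bash
python3 bar.py wrist top; ls pics
```

```text
[ 597.90516734 -112.65861735  299.26133892] [-0.55840423 -0.00594621 -0.6024949 ]
wrist 2079 [501.16619397 -33.96405543  87.02706958] [626.45929693 -16.87494135  96.32282277]
510 [-32.2 -17. ] 90.9
525 [-32.3 -18.1] 90.9
540 [-33.4 -18.2] 90.6
555 [-33.5 -18.3] 90.5
570 [-33.6 -18.3] 90.5
585 [-33.7 -18.4] 90.5
600 [-33.8 -18.5] 90.6
615 [-33.9 -19.6] 90.6
630 [-34.  -19.7] 90.6
a.png
crop.png
side.png
top.png
top_e1222.png
w1.png
w2.png
wrist_e1082.png
wrist_e1217.pngTraceback (most recent call last):
  File "bar.py", line 7, in <module>
    B=X[m];print(n,len(B),B.min(0),B.max(0))
                          ~~~~~^^^
    return umr_minimum(a, axis, None, out, keepdims, initial, where)
ValueError: zero-size array to reduction operation minimum which has no identity
```

View pics/wrist_e1217.png

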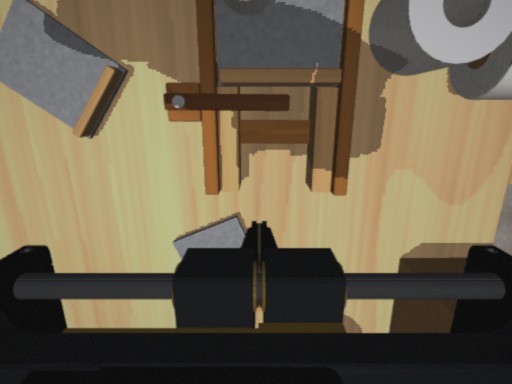

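View pics/top_e1222.png

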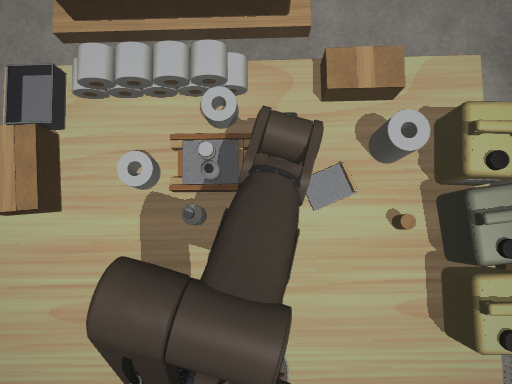

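In the wrist view the bar lies square across, from (172,102) to (288,103), just behind the lip at (220..340,76). In the top view the bottle (210,169) and tub (206,149) are standing on the board, and everything else is where it was. I'm handing the job in.

```bash
python3 -c "from cell import env;print(env.job_done())"
```

```text
the job is handed in; nothing more can be done
None
```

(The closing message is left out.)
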